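Screw the lid back onto the aarti stand's oil cup

ROBOT

A 7-joint arm with a two-finger parallel gripper is mounted at the origin on the work surface. World frame = base frame: x ahead of the robot, y to its left, z up, the work surface at z = 0. Lengths are in m, angles in rad, forces in N, time in s.
With the tool pointing down it reaches from about 0.425 to 1.025 m from the base axis. Payload 9.4 kg.
Tool frame: the origin (TCP) lies at the very end of the fingers, on their centre line; the grasp point (between the pads) lies 19 mm behind it; z points along the fingers, y is the line along which they close (so a half turn about z gives the same grasp; the last joint's range is limited). The gripper opens to 93 mm and grips with 3 to 60 N. Pads are 15 mm wide; open, the fingers measure 128 mm over their backs; the gripper's body (75 mm by 188 mm) begins 65 mm behind the grasp point.
Start: joints at [-0.077, 0.599, -0.003, 1.599, 0.002, 0.943, -0.08], TCP at [0.725, -0, 0.219] pointing down, gripper open.
Joint ranges: [-2.57, 2.57], [-0.35, 1.97], [-1.29, 1.29], [0.11, 2.56], [-1.05, 4.19], [0.11, 1.86], [-2.63, 2.63]. Speed limits (rad/s): [2.22, 2.22, 3.01, 3.01, 3.14, 3.14, 3.14].

INTERFACE

Orientations are given as a unit quaternion [w, x, y, z].
In Python, from station import telemetry, vision, r gives the robot as it stands.
- The arm moves only by the shell command python3 -m creep 'ROWS' [FORCE]. ROWS is JSON, a list of rows, each a list of 3 entries, a list of its own where there are three numbers: the shift along the tool's x, y, z in m, then the turn about the tool's z in rad, then the finger opening in m, from 0 to 0.093. In form: [[[x, y, z], twist, claw], ...]. A call has 1 to 8 rows; each row is the pose to reach, as a shift and turn from the pose commanded when the call began, along the tool's axes at that moment; what a row does not reach only later rows make up. A row lasts 1/10 s, in which the tool goes at most 50 mm and 8.59 degrees, less where a joint would pass 70% of its speed; a pose out of reach is approached as far as the arm can. A call with a gripper value outside its range is refused whole. The fingers move at their own pace and stop on an object; FORCE is the grip in N (left out, the last holds). Time passes only in rows, so rows that repeat a pose let the fingers close. It gives the time, the measured TCP pose, the force, the opening and the grip force at its end, in the units of the state.
- telemetry.sense(): the state, without advancing time (a new reading comes with each control period).
- vision.camera(name): name is "scene" or "side" or "wrist"; returns (picture, depth): 480x640x3 uint8, red, green, blue; 480x640 float32, m along the optical axis (not along the pixel's ray), 0 where there is no reading.
- vision.camera_model(name): a dict with "mtx" (3x3 intrinsics, pixels), "extrinsics" (4x4, takes a point from world to camera coordinates). Camera axes: x right, y down, z forward; pixel columns grow to the right and rows downward; lengths in m; the calibration is good to about 2 mm. A picture is of the moment at which its call begins: read the wrist's pose just before it. camera_model takes no time and is no camera call; for the wrist camera it gives the pose at the moment of the call.
- r.sign_off(): hands the job in; it is judged then, once.
The state is a dict: "time": time; "qpos": joint angles; "joint_velocities": joint speeds; "joint_efforts": joint torques, N m; "eef_pos": TCP position; "ee_rot": TCP orientation; "wrist_force": force on the tool from outside, world axes, zero at the start; "ft_torque": the same for the moment, N m; "finger_gap": opening from 0.0 (shut) to 1.0 (fully open); "grip_force": force on a finger pad.
Only numpy, scipy, OpenCV 4.12 (cv2) and the standard library are available. Lean on these libraries where they do the work, as an engineer would, in place of code of your own. Each camera call takes 0.05 s, during which the arm holds its last target. There are 200 camera calls.

TASK

The red-winged lid is only resting on top of the steel aarti stand's oil cup. Without lifting it off, turn it backwards (counterclockwise seen from above, not the other way) until its two brass lugs drop into the slots of the collar, then screw it down clockwise until it stops with its wing in line with the stand's handle. Let go of it, and leave the small brass pot with the wooden-winged lid where it is.

Things in the scene. Friction and masses are not known exactly. Their poses are not given: they have to be found in the camera images.
- stand: Fixed steel aarti stand. Origin: cup axis at shelf height; x along its handle (to 142 mm out, 66 mm up), z up. Cup 84 mm wide, collar top 78 mm up, opening 46 mm. Two slots facing each other across it, middles at +65 and -115 degrees (counterclockwise from above) from x; lid drops within 12 degrees of them, stops 16 past. Then the thread leads it clockwise 3 mm down to a stop 3 degrees past x.
- lid: Loose 0.15 kg lid, origin: centre of plug bottom, x along wing. Steel plug 38 wide, 22 high; two brass lugs, 64 mm over tips, 8 wide, undersides 14 up; red wing to grip, 44 long, 12 thick, 22 to 56 mm up. Starts with lugs lying on the collar, x at -20 to +12 degrees from stand x. Origin height: start 64 mm, in slots 52.5, home 49.5. 4 mm side play. Held, it sinks only if fingers go down too.
- wing_end (a point): End of the lid's wing nearest the stand's handle at the start: 22 mm from the lid's axis along the lid's x, 39 mm above the plug's bottom.
- pot: Bystander: small closed brass kumkum pot, 64 mm wide, 74 mm high over the little wooden wing on its lid, standing loose on the shelf, 0.4 kg. Origin: centre of its underside.
There are look-alikes about, which are no part of the job. What is shaped like the lid but blue or turquoise is not meant.

How it is judged:
On the way:
1. The lid has been turned backwards and has dropped into the slots (sunk at least 8 mm, wing more than 40 degrees from the handle's line) (z of lid in the frame of stand below 0.056 m and angle between the x axis of lid and the x axis of stand, either way round above 0.7 rad), for 0.1 s.
At the end, for the whole second after the job is handed in: The lid is screwed home and at rest in the stand's cup: origin at most 52.5 mm above the shelf (11.5 mm or more below its start), wing within 12 degrees of the handle's line, upright within 8.5 degrees, within 10 mm of the cup's axis, released (z of lid in the frame of stand below 0.0525 m and angle between the x axis of lid and the x axis of stand, either way round below 0.21 rad and horizontal distance between lid and stand below 0.01 m and angle between lid's own z axis and vertical below 0.15 rad and linear speed of lid below 0.02 m/s); the robot touches nothing.
It fails at once if The lid is turned the wrong way: its wing 50 degrees or more clockwise of the handle's line (wing end over 17 mm to the clockwise side) (y of wing_end in the frame of stand below -0.017 m).
It fails at once if The lid is lifted more than 15 mm (z of lid in the frame of stand above 0.079 m).
It fails at once if The brass pot is moved more than 30 mm (distance of pot from where it was at the start of the episode above 0.03 m).
It also fails if it takes over 35 s, if anything falls off the work surface, if the arm or the gripper's body presses on something with over 40 N, if the wrist force passes 120 N, or if a joint passes its speed limit or range.

## Working session

There is one attempt and no reset: what is moved stays moved. The work goes in short steps, Python scripts to look and compute and a shell command to move; the robot and the scene stay as the last step left them, time stands still between calls to the robot, and variables do not carry over. Pictures are saved under pics/ and viewed, at most 10 in all, crops included, and the job is handed in when it is done.

```bash
mkdir -p pics; python3 - <<'E'
from station import telemetry, vision, r
import cv2, numpy as np
s=telemetry.sense(); print(s)
for n in("scene","side"):
    p,d=vision.camera(n); cv2.imwrite(f"pics/{n}0.png",p[:,:,::-1]); np.savez(f"{n}0.npz",p=p,d=d)
    m=vision.camera_model(n); np.savez(f"{n}m.npz",**m); print(n,np.round(m["extrinsics"],3))
E
```

```text
{'time': 0.0, 'qpos': array([-0.07670915,  0.60014776, -0.00256351,  1.60012508,  0.00181919,
        0.94289508, -0.07980328]), 'joint_velocities': array([-1.00735764e-03, -1.49933779e-03,  1.41911228e-03, -1.59089329e-03,
       -1.93020076e-03, -1.07901104e-03, -3.30821998e-05]), 'joint_efforts': array([ 5.70884713e-04, -7.65060925e+01,  1.49801854e+00, -2.52344084e+01,
       -5.23842021e-02,  1.69115182e-02,  2.08527672e-04]), 'eef_pos': array([ 7.24511135e-01, -4.06962730e-06,  2.17745047e-01]), 'ee_rot': array([-5.01341013e-04,  7.07073898e-01,  7.07139226e-01, -6.06085747e-04]), 'wrist_force': array([ 0.07102034,  0.61231978, -0.30535197]), 'ft_torque': array([-0.03009841, -0.01293162, -0.03483485]), 'grip_force': 0.0, 'finger_gap': 0.9991854091643585}
scene [[ 0.784  0.621 -0.015 -0.414]
 [ 0.411 -0.537 -0.737 -0.14 ]
 [-0.465  0.571 -0.676  1.217]
 [ 0.     0.     0.     1.   ]]
side [[-0.995 -0.096  0.007  0.548]
 [-0.059  0.551 -0.833  0.085]
 [ 0.076 -0.829 -0.554  0.944]
 [ 0.     0.     0.     1.   ]]
```

View pics/scene0.png

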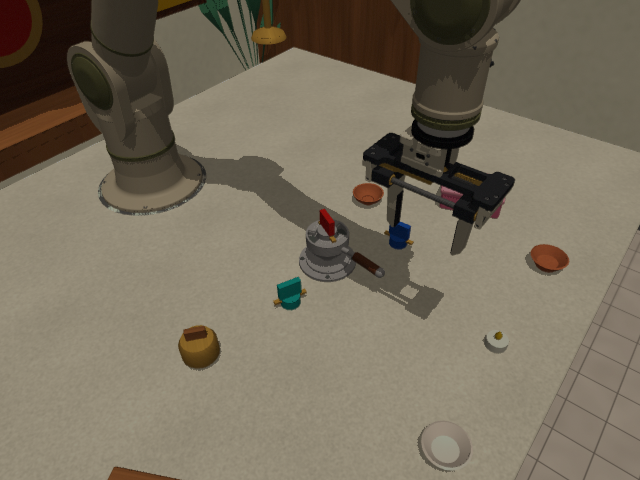

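View pics/side0.png

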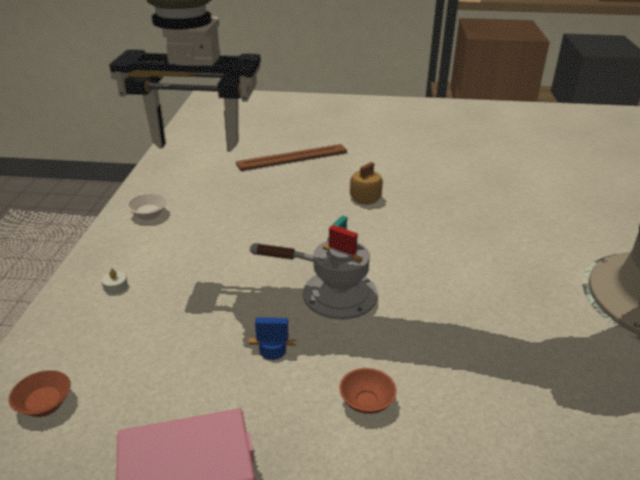

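Scene: the red wing is on the steel cup at (327,222), with the brown handle out to (380,270). Look-alikes are the blue lid (400,235), turquoise lid (289,292), the pot's wooden-winged lid (195,333) and the red bowls (368,193) and (549,258). In the side view the red wing is at (343,240) and the handle tip at (255,249). I choose the red wing on the steel cup.

```bash
cat > h.py <<'E'
import cv2, numpy as np
def pts(p,d,K,E,mask):
    v,u=np.nonzero(mask&(d>0)); z=d[v,u]
    c=np.c_[(u-K[0,2])/K[0,0]*z,(v-K[1,2])/K[1,1]*z,z]
    return (c-E[:3,3])@E[:3,:3]
def red(p):
    h=cv2.cvtColor(p,cv2.COLOR_RGB2HSV); H,S,V=[h[...,i].astype(int) for i in range(3)]
    return ((H<5)|(H>175))&(S>190)&(V>80)
def long_axis(P):
    r=cv2.minAreaRect((P[:,:2]*1000).astype(np.float32)); b=cv2.boxPoints(r)
    e=[b[1]-b[0],b[2]-b[1]]; e=max(e,key=np.linalg.norm)
    return np.array(r[0])/1000,np.array(r[1]),np.degrees(np.arctan2(e[1],e[0]))%180
E
python3 - <<'E'
from h import *
for n,box,hb in(("scene",(200,245,310,345),(250,280,350,386)),("side",(222,258,320,365),(240,262,248,296))):
    f=np.load(n+"0.npz");m=np.load(n+"m.npz");p,d=f["p"],f["d"];K,E=m["mtx"],m["extrinsics"]
    b=np.zeros(d.shape,bool);b[box[0]:box[1],box[2]:box[3]]=1
    P=pts(p,d,K,E,red(p)&b); print(n,len(P),"z",P[:,2].min(),P[:,2].max())
    T=P[P[:,2]>P[:,2].max()-.006]; print(" wing top",long_axis(T),"all",long_axis(P))
    b[:]=0;b[hb[0]:hb[1],hb[2]:hb[3]]=1
    P=pts(p,d,K,E,b); P=P[(P[:,2]>.045)&(P[:,2]<.09)]
    print(" handle",len(P),long_axis(P), P.mean(0),P[:,2].max(), "far x",P[P[:,0].argmax()])
    # collar/cup ring points
    b[:]=0;y0,x0=(box[0]-5,box[2]-15);b[y0:y0+75,x0:x0+85]=1
    P=pts(p,d,K,E,b&~red(p)); P=P[(P[:,2]>.072)&(P[:,2]<.082)]
    print(" collar",len(P),cv2.minEnclosingCircle((P[:,:2]*1000).astype(np.float32)))
    im=cv2.resize(p[box[0]-30:box[1]+50,box[2]-60:box[3]+60,::-1],None,fx=3,fy=3,interpolation=cv2.INTER_CUBIC)
    cv2.imwrite(f"pics/{n}c.png",im)
E
```

```text
scene 90 z 0.11720051315751608 0.122473044823784
 wing top (array([0.51041888, 0.04425528]), array([11.23763561, 42.36745453]), np.float32(152.67996)) all (array([0.51041888, 0.04425528]), array([11.23763561, 42.36745453]), np.float32(152.67996))
 handle 374 (array([0.61031488, 0.03111536]), array([20.52449989, 83.28221893]), np.float32(174.23456)) [0.61575857 0.02766531 0.07097958] 0.07707628441400095 far x [0.65185505 0.02801906 0.07000762]
 collar 760 ((555.1223754882812, 40.354942321777344), 87.66043090820312)
side 85 z 0.11634412187786193 0.12186303904800869
 wing top (array([0.50731079, 0.04739252]), array([11.15010929, 37.62001419]), np.float32(148.33989)) all (array([0.50731079, 0.04739252]), array([11.15010929, 37.62001419]), np.float32(148.33989))
 handle 536 (array([0.61434253, 0.03322103]), array([18.32600212, 73.02078247]), np.float32(173.35106)) [0.61375032 0.03636416 0.0699702 ] 0.07766355122109171 far x [0.65069109 0.02971227 0.06610017]
 collar 930 ((509.6950988769531, 45.288612365722656), 43.44096374511719)
```

View pics/scenec.png

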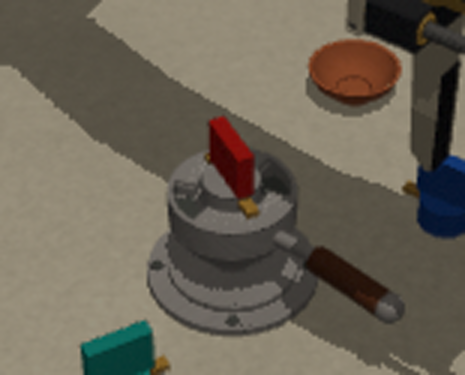

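The crop confirms the red wing on the steel cup, lying about 23° clockwise of the handle (handle at about -6.5° in world, wing at -29.5°). The lugs rest on the collar. Next I hover above it with the fingers across the wing.

```bash
python3 -m creep '[[[0.01,-0.04,0],0.15,0.093],[[0.02,-0.08,0],0.3,0.093],[[0.03,-0.12,0.01],0.45,0.093],[[0.04,-0.16,0.02],0.6,0.093],[[0.046,-0.19,0.03],0.75,0.093],[[0.046,-0.2155,0.04],0.9,0.093],[[0.046,-0.2155,0.04],1.04,0.093],[[0.046,-0.2155,0.04],1.04,0.093]]' 20
python3 -m creep '[[[0,0,0],0.15,0.093],[[0,0,0],0.3,0.093],[[0,0,0],0.45,0.093],[[0,0,0],0.6,0.093],[[0,0,0],0.75,0.093],[[0,0,0],0.9,0.093],[[0,0,0],1.045,0.093],[[0,0,0],1.045,0.093]]'
cat > look.py <<'E'
import sys
from h import *
from station import telemetry, vision
from scipy.spatial.transform import Rotation as R
s=telemetry.sense(); m=vision.camera_model("wrist"); p,d=vision.camera("wrist")
q=s["ee_rot"]; M=R.from_quat([q[1],q[2],q[3],q[0]]).as_matrix()
print("t",s["time"],"tcp",s["eef_pos"].round(4),"yaw y",np.degrees(np.arctan2(M[1,1],M[0,1])).round(2),"zaxis",M[:,2].round(3),"q",s["qpos"].round(2),"F",s["wrist_force"].round(1),s["ft_torque"].round(2),s["finger_gap"])
for n in("wrist","scene","side"):
    if n!="wrist": m=vision.camera_model(n); p,d=vision.camera(n)
    P=pts(p,d,m["mtx"],m["extrinsics"],red(p))
    P=P[np.linalg.norm(P[:,:2]-[.509,.046],axis=1)<.05]; P=P[P[:,2]>.085]
    if len(P)>10:
        T=P[P[:,2]>np.percentile(P[:,2],95)-.004]; c,w,a=long_axis(T); print(n,len(T),c.round(4),w.round(1),a.round(1),"ztop",np.percentile(T[:,2],[50,95]).round(4))
    cv2.imwrite(f"pics/{n}_{sys.argv[1]}.png",p[:,:,::-1])
E
python3 look.py 1
```

```text
time: 0.9
eef_pos: [0.5088, 0.0463, 0.1784]
ee_rot: [0.0, 0.965, 0.262, -0.0]
wrist_force: [0.7, -0.6, -0.2]
finger_gap: 1.001
grip_force: 0.0
time: 1.7
eef_pos: [0.5101, 0.0461, 0.1785]
ee_rot: [0.0, 0.967, -0.253, 0.0]
wrist_force: [-0.7, 0.1, -0.4]
finger_gap: 0.999
grip_force: 0.0
t 1.7 tcp [0.5101 0.0461 0.1785] yaw y -119.35 zaxis [ 0.    -0.001 -1.   ] q [-0.62  0.46  0.58  2.15 -0.41  0.65 -1.83] F [-0.7  0.1 -0.4] [0.1  0.14 0.06] 0.9986525207054825
wrist 1470 [0.5076 0.0436] [11.4 43. ] 153.2 ztop [0.1213 0.1224]
scene 81 [0.5104 0.0443] [10.7 41.7] 151.8 ztop [0.12   0.1215]
side 82 [0.5079 0.0483] [11.2 36.6] 154.9 ztop [0.1196 0.1213]
```

View pics/wrist_1.png

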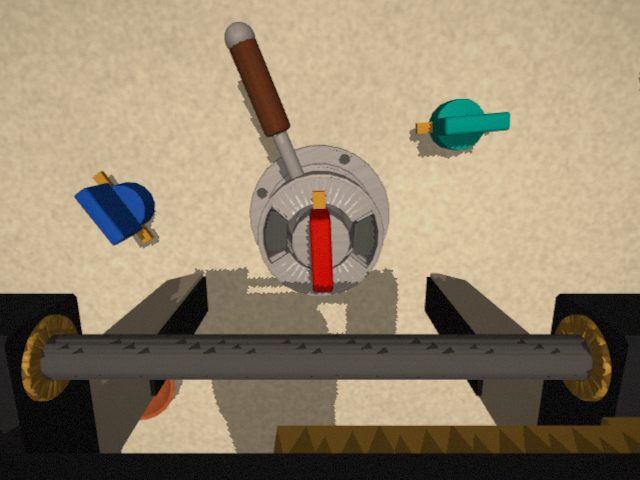

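The wrist view shows the wing straight down the image at x≈320 (y 210-290), the dark slots at (276,238) and (364,238), and the handle running from (292,168) to its ball at (239,35).

```bash
python3 - <<'E'
from h import *
from station import vision
m=vision.camera_model("wrist");K,E=m["mtx"],m["extrinsics"];R=E[:3,:3];C=-R.T@E[:3,3]
def ray(u,v,z):
    g=R.T@np.linalg.solve(K,[u,v,1]);return (C+g*(z-C[2])/g[2])[:2]
a,b=ray(239,35,.066),ray(292,168,.06);print("handle",a,b,np.degrees(np.arctan2(*(a-b)[::-1])))
s1,s2=ray(276,238,.078),ray(364,238,.078);print("slots",s1,s2,(s1+s2)/2,np.degrees(np.arctan2(*(s2-s1)[::-1])))
c=(s1+s2)/2;print("handle from c",np.degrees(np.arctan2(*(a-c)[::-1])))
E
```

```text
handle [0.64193514 0.02642678] [0.55502032 0.03890466] -8.169818650129129
slots [0.52103212 0.06955011] [0.49259121 0.01844382] [0.50681166 0.04399696] -119.09615666389577
handle from c -7.408636692033362
```

```bash
python3 -m creep '[[[-0.001,0.0025,0.03],-0.04,0.093],[[-0.001,0.0025,0.055],-0.04,0.07],[[-0.001,0.0025,0.07],-0.04,0.05],[[-0.001,0.0025,0.0815],-0.04,0.04],[[-0.001,0.0025,0.0815],-0.04,0.03]]' 15
python3 -m creep '[[[0,0,0],0,0.02],[[0,0,0],0,0.008],[[0,0,0],0,0.005],[[0,0,0],0,0.005],[[0,0,0],0,0.005],[[0,0,0],0,0.005]]' 15
python3 look.py 2
```

```text
time: 2.35
eef_pos: [0.507, 0.044, 0.0961]
ee_rot: [0.0, 0.972, -0.234, -0.001]
wrist_force: [0.4, 0.3, -0.7]
finger_gap: 0.7
grip_force: 0.0
time: 2.95
eef_pos: [0.5075, 0.0444, 0.0973]
ee_rot: [-0.0, 0.972, -0.235, 0.0]
wrist_force: [-0.3, 0.6, -0.1]
finger_gap: 0.186
grip_force: 0.0
t 2.95 tcp [0.5075 0.0444 0.0973] yaw y -117.15 zaxis [ 0.  0. -1.] q [-0.49  0.57  0.43  2.21 -0.54  0.46 -1.68] F [-0.3  0.6 -0.1] [0.11 0.08 0.02] 0.18567992941702596
wrist 2319 [0.5134 0.0408] [11.2 31. ] 153.4 ztop [0.1213 0.1223]
scene 34 [0.517  0.0425] [ 9.4 27.2] 143.8 ztop [0.1197 0.1215]
side 18 [0.4972 0.0538] [ 5.4 14.1] 132.5 ztop [0.1195 0.1209]
```

```bash
python3 -m creep '[[[0,0,0],0,0.005],[[0,0,0],0,0.005],[[0,0,0],0,0.005],[[0,0,0],0,0.005]]' 15
python3 -m creep '[[[0,0,0],-0.05,0.005],[[0,0,0],-0.15,0.005],[[0,0,0],-0.25,0.005]]' 15
```

```text
time: 3.5
eef_pos: [0.5074, 0.0443, 0.0972]
ee_rot: [-0.0, 0.972, -0.235, 0.0]
wrist_force: [-0.7, 0.4, 3.7]
finger_gap: 0.131
grip_force: 15.0
time: 3.8
eef_pos: [0.5077, 0.0443, 0.0972]
ee_rot: [0.0, 0.994, -0.11, 0.0]
wrist_force: [-0.0, -0.7, 2.5]
finger_gap: 0.126
grip_force: 15.0
```

Gripped, and it turns counterclockwise as intended. Continuing to the slots.

```bash
python3 -m creep '[[[0,0,0],-0.14,0.005],[[0,0,0],-0.28,0.005],[[0,0,0],-0.42,0.005],[[0,0,0],-0.56,0.005],[[0,0,0],-0.7,0.005],[[0,0,0],-0.84,0.005],[[0,0,0],-0.98,0.005],[[0,0,0],-1.1,0.005]]' 15
python3 -m creep '[[[0,0,0],-0.1,0.005],[[0,0,0],-0.14,0.005],[[0,0,0],-0.14,0.005]]'
python3 look.py 3
```

```text
time: 4.6
eef_pos: [0.5072, 0.0442, 0.0969]
ee_rot: [-0.0, 0.904, 0.427, -0.0]
wrist_force: [-0.1, -1.4, -1.2]
finger_gap: 0.129
grip_force: 15.0
time: 4.9
eef_pos: [0.5072, 0.0441, 0.0969]
ee_rot: [-0.0, 0.874, 0.486, -0.0]
wrist_force: [-0.0, -0.0, -0.9]
finger_gap: 0.126
grip_force: 15.0
t 4.9 tcp [0.5072 0.0441 0.0969] yaw y -31.86 zaxis [-0.  0. -1.] q [-0.21  0.53  0.02  2.2  -0.03  0.41 -0.73] F [-0.  -0.  -0.9] [-0.02  0.07  0.05] 0.12589589553625544
wrist 2391 [0.5106 0.0501] [30.4 11.6] 58.7 ztop [0.121 0.122]
side 26 [0.5151 0.0584] [19.   7.1] 53.5 ztop [0.1193 0.1212]
```

View pics/wrist_3.png

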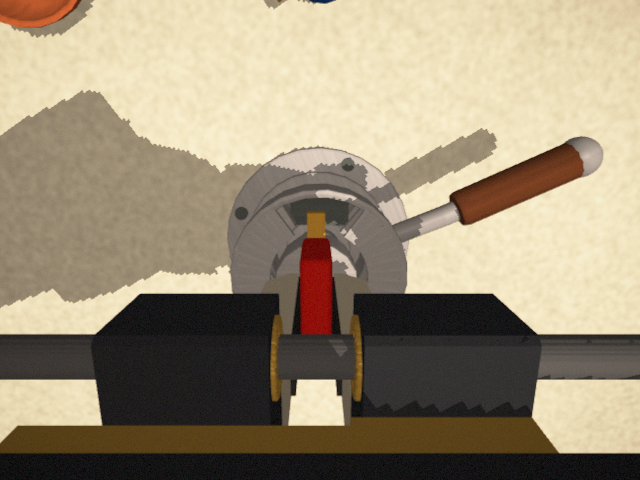

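The wing is at 58° in world, and the lug at (316,225) sits over the middle of the dark slot (285-345). Lowering.

```bash
python3 -m creep '[[[0,0,0.003],0,0.005],[[0,0,0.006],0,0.005],[[0,0,0.009],0,0.005],[[0,0,0.0115],0,0.005],[[0,0,0.0115],0,0.005],[[0,0,0.0115],0,0.005]]' 15
python3 look.py 4
```

```text
time: 5.65
eef_pos: [0.5074, 0.0443, 0.0855]
ee_rot: [-0.0, 0.874, 0.486, -0.0]
wrist_force: [0.0, 0.8, -1.9]
finger_gap: 0.127
grip_force: 15.0
t 5.65 tcp [0.5074 0.0443 0.0855] yaw y -31.8 zaxis [-0. -0. -1.] q [-0.21  0.55  0.02  2.2  -0.03  0.39 -0.73] F [ 0.   0.8 -1.9] [ 0.05  0.11 -0.04] 0.12726169040127783
wrist 2381 [0.5108 0.0504] [30.2 11.7] 58.7 ztop [0.1098 0.1108]
side 25 [0.5139 0.0568] [21.7  8.8] 62.4 ztop [0.1083 0.11  ]
```

Dropped in by 11.5 mm. Screwing clockwise and sinking 3 mm.

```bash
python3 -m creep '[[[0,0,0.0003],0.1,0.005],[[0,0,0.0005],0.2,0.005],[[0,0,0.0008],0.3,0.005],[[0,0,0.001],0.4,0.005],[[0,0,0.0013],0.5,0.005],[[0,0,0.0015],0.6,0.005],[[0,0,0.0015],0.6,0.005]]' 15
python3 look.py 5
```

```text
time: 6.5
eef_pos: [0.5082, 0.0446, 0.085]
ee_rot: [-0.0, 0.979, 0.205, 0.001]
wrist_force: [-0.9, 0.1, 11.6]
finger_gap: 0.13
grip_force: 15.0
t 6.5 tcp [0.5082 0.0446 0.085 ] yaw y -66.37 zaxis [ 0.002  0.    -1.   ] q [-0.32  0.56  0.18  2.21 -0.25  0.39 -1.1 ] F [-0.9  0.1 11.6] [ 0.19  0.25 -0.1 ] 0.12958858347477245
wrist 2365 [0.5146 0.0475] [29.8 11.6] 24.2 ztop [0.1094 0.1104]
side 12 [0.5218 0.0553] [11.7  5.5] 64.8 ztop [0.1081 0.109 ]
```

```bash
python3 -m creep '[[[0,0,0],0.1,0.005],[[0,0,0],0.2,0.005],[[0,0,0.0004],0.3,0.005],[[0,0,0.0007],0.4,0.005],[[0,0,0.001],0.5,0.005],[[0,0,0.001],0.5,0.005]]' 15
python3 look.py 6
```

```text
time: 7.25
eef_pos: [0.5079, 0.0443, 0.0831]
ee_rot: [0.0, 0.999, -0.043, 0.0]
wrist_force: [1.4, 0.0, -1.4]
finger_gap: 0.127
grip_force: 15.0
t 7.25 tcp [0.5079 0.0443 0.0831] yaw y -94.91 zaxis [ 0.001 -0.    -1.   ] q [-0.41  0.58  0.3   2.22 -0.43  0.4  -1.41] F [ 1.4  0.  -1.4] [ 0.04 -0.29  0.01] 0.1268677993393797
wrist 2366 [0.5149 0.0436] [11.6 30.2] 175.7 ztop [0.1074 0.1085]
side 18 [0.5084 0.0488] [ 6.3 37.3] 173.6 ztop [0.1055 0.1067]
```

```bash
python3 -m creep '[[[0,0,0.0003],0.05,0.005],[[0,0,0.0005],0.1,0.005],[[0,0,0.0005],0.12,0.005],[[0,0,0.0005],0.12,0.005]]' 15
python3 look.py 7
```

```text
time: 7.8
eef_pos: [0.5078, 0.0439, 0.0827]
ee_rot: [0.0, 0.995, -0.101, 0.0]
wrist_force: [1.2, -2.6, -0.9]
finger_gap: 0.127
grip_force: 15.0
t 7.8 tcp [0.5078 0.0439 0.0827] yaw y -101.62 zaxis [ 0.001 -0.    -1.   ] q [-0.43  0.58  0.33  2.22 -0.47  0.41 -1.48] F [ 1.2 -2.6 -0.9] [-0.49 -0.45  0.19] 0.1273892806085217
wrist 2385 [0.5148 0.0423] [11.7 29.8] 168.9 ztop [0.1071 0.1081]
scene 11 [0.5282 0.0421] [5.6 9.1] 127.0 ztop [0.1064 0.1079]
side 12 [0.5094 0.0491] [ 5.5 36.7] 164.9 ztop [0.1055 0.1068]
```

At the stop: the wing is at -11° in world, a moment has built up and the drop is 14.2 mm. Releasing.

```bash
python3 -m creep '[[[0,0,0],-0.02,0.02],[[0,0,0],-0.02,0.04],[[0,0,0],-0.02,0.06],[[0,0,0],-0.02,0.06],[[0,0,0],-0.02,0.06],[[0,0,0],-0.02,0.06]]' 15
python3 -m creep '[[[0,0,-0.02],0,0.06],[[0,0,-0.05],0,0.06],[[0,0,-0.08],0,0.06],[[0,0,-0.1],0,0.06],[[0,0,-0.1],0,0.06],[[0,0,-0.1],0,0.06]]'
python3 look.py 8
```

```text
time: 8.55
eef_pos: [0.5073, 0.0444, 0.0826]
ee_rot: [0.0, 0.996, -0.092, -0.0]
wrist_force: [-0.5, -0.3, 0.4]
finger_gap: 0.598
grip_force: 0.0
time: 9.15
eef_pos: [0.5073, 0.0446, 0.1826]
ee_rot: [-0.0, 0.996, -0.092, 0.0]
wrist_force: [-0.6, -0.9, -0.2]
finger_gap: 0.64
grip_force: 0.0
t 9.15 tcp [0.5073 0.0446 0.1826] yaw y -100.52 zaxis [ 0.001  0.    -1.   ] q [-0.55  0.43  0.49  2.15 -0.34  0.64 -1.58] F [-0.6 -0.9 -0.2] [0.11 0.11 0.01] 0.6396905645662755
wrist 1290 [0.5079 0.0434] [11.1 43.5] 169.3 ztop [0.1069 0.1079]
scene 78 [0.5108 0.0437] [11.4 42. ] 168.0 ztop [0.1053 0.1071]
side 77 [0.5077 0.0472] [11.1 37.3] 168.6 ztop [0.1051 0.107 ]
```

View pics/wrist_8.png

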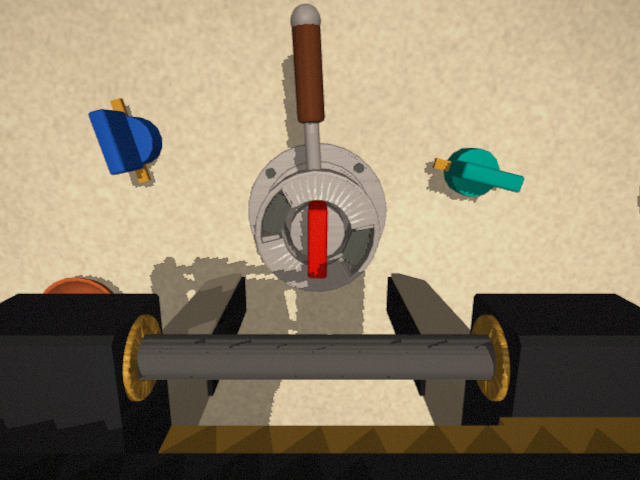

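The lid sits low in the collar with its wing (317,205-275) in line with the handle, lugs under the collar, and the gripper clear. All three views put the wing about 14.4 mm lower than at the start and about 3° from the handle. Handing in.

```bash
python3 -c "
from station import r
print(r.sign_off())"
```

```text
the job is handed in; nothing more can be done
None
```

The red-winged lid was turned counterclockwise into its slots, screwed down clockwise to the stop (about 14 mm lower, wing about 3° from the handle's line) and released; the arm never went near the brass pot, and the job is handed in, though the hand-in returned no verdict.

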